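Lift the fully glazed test pot off its stilt with spring tongs

ROBOT

A 6-joint arm with a two-finger parallel gripper is mounted at the origin on the work surface. World frame = base frame: x ahead of the robot, y to its left, z up, the work surface at z = 0. Lengths are in m, angles in degrees, forces in N, time in s.
With the tool pointing down it reaches from about 0.25 to 0.725 m from the base axis. Payload 9.7 kg.
Tool frame: the origin (TCP) lies between the finger pads; the fingertips stand 11 mm ahead of it and the grasp point (between the pads) lies 8 mm behind it; z points along the fingers, x is the direction in which the jaws open and shut, and the axes are right-handed (so a half turn about z gives the same grasp; the last joint's range is limited). The gripper opens to 85 mm and grips with 20 to 120 N. Pads are 22 mm wide; open, the fingers measure 114 mm over their backs; the gripper's body (76 mm by 85 mm) begins 54 mm behind the grasp point. The pads swing forward as they close: fully open they stand 13 mm farther back than shut.
Start: joints at [73.568, 4.979, 10.078, 95.1, 0, 90], TCP at [0.156, 0.528, 0.242] pointing down, gripper open.
Joint ranges: [-179.16, 179.16], [-48.56, 103.87], [-65.8, 70.77], [-126.05, 130.52], [-82.76, 87.17], [-180, 180]. Speed limits (degrees/s): [127.2, 127.2, 147.25, 180, 180, 180].

INTERFACE

Orientations are given as [roll, pitch, yaw] about the fixed x, y, z axes, in that order (R = Rz(yaw) Ry(pitch) Rx(roll)).
In Python, from workcell import get_obs, camera, job_done gives the robot as it stands.
- The arm moves only by the tool arm_command, never from a script. Its argument "increments" is a list of rows, each a list of 2 entries, a list of its own where there are three numbers: the shift along the tool's x, y, z in units of 25 mm (1.0 is 25 mm), then the turn about the tool's z in units of 6 degrees (1.0 is 6 degrees). In form: [[[dx, dy, dz], roll], ...]. A call has 1 to 5 rows; each row is the pose to reach, as a shift and turn from the pose measured when the call began, along the tool's axes at that moment; what a row does not reach only later rows make up. A row lasts 1/10 s, in which the tool goes at most 50 mm and 8.59 degrees, less where a joint would pass 70% of its speed; a pose out of reach is approached as far as the arm can. A call with a gripper value outside its range is refused whole. "claw" is the closure, from -1 (fully open) to 1 (shut), so that 0 is half open, set as the call begins (left out, the last holds). The fingers move at their own pace and stop on an object; "force" is the grip in N (left out, the last holds). Time passes only in rows, so rows that repeat a pose let the fingers close. It gives the time, the measured TCP pose, the force and the opening at its end, in the units of the state.
- get_obs(): the state, without advancing time (a new reading comes with each control period).
- camera(name): name is "scene" or "top" or "wrist"; returns a dict with "frame" (400x640x3 uint8, red, green, blue), "range_z" (400x640 float32, m along the optical axis (not along the pixel's ray), 0 where there is no reading), "K" (3x3 intrinsics, pixels), "k1" (the pictures are not rectified: a ray, as slopes to the right and down, at radius r is drawn at 1 + k1 r^2 times it, then the intrinsics apply), "R" (3x3) and "t" (3): a world point X has camera coordinates R X + t; the wrist camera has in their place "hand_eye" (4x4, takes a point from camera to tool coordinates, whose origin is the TCP and whose axes are the tool frame's). Camera axes: x right, y down, z forward; pixel columns grow to the right and rows downward; lengths in m; the calibration is good to about 2 mm. A picture is of the moment at which its call begins: read the wrist's pose just before it.
- job_done(): hands the job in, once; it reports no verdict.
The state is a dict: "time": time; "q": joint angles; "qd": joint speeds; "joint_efforts": joint torques, N m; "ee_pos": TCP position; "tcp_rot": TCP orientation; "wrist_force": force on the tool from outside, world axes, zero at the start; "torque": the same for the moment, N m; "opening": finger opening in m.
Only numpy, scipy, OpenCV 4.12 (cv2) and the standard library are available. Lean on these libraries where they do the work, as an engineer would, in place of code of your own. Each camera call takes 0.05 s, during which the arm holds its last target.

TASK

The three small test pots are coated in raw glaze that rubs off at a touch, so never touch a pot with the gripper itself. Pick up the spring tongs, close them on the one pot that stands on the three-armed stilt (it is glazed right over its foot; the other two stand on flat round kiln cookies) and lift it off, upright and about 10 cm clear of the plank, so that I can check its foot. Leave everything else where it is, and finish while holding the pot up in the squeezed tongs: do not put it down or let go.

Things in the scene. Friction and masses are not known exactly. Their poses are not given: they have to be found in the camera images.
- plank: fixed scarred plywood plank, 500 x 1000 mm, 20 mm thick; its top, on which everything stands, is at height 0.020 m; origin at the centre of its underside
- tongs_grip (a point): steel spring tongs, 244 mm long, 110 g, lying on edge on the plank: two strips 22 mm high, 2.5 mm thick, joined by a bend. This point, near their balance, is midway between the arms where they are squeezed, 11 mm above their lower edge; x runs to the jaws, z up. Over the outside of the arms here: 51 mm open (free), 31 mm closed on a pot; arms flat from 40 mm behind to 40 mm ahead
- tongs_jaw (a point): point midway between the jaws of the tongs, 104 mm ahead of tongs_grip along x, same height. Jaw pads are 22 mm high, from 24 mm behind to 24 mm ahead of it, then a turned-in lip to 32 mm. Clear gap between them: 80 mm open, 60 mm with the tongs squeezed to 42 mm at tongs_grip (enough to carry them), 36 mm when squeezed to 31 mm; outside 5 mm wider
- tongs_left: left arm of the tongs (+y), on a stiff spring that opens it by itself: about 0.9 N per mm of its movement at tongs_grip, so about 9 N on each arm brings the jaws to a pot; about half of any further squeeze reaches the pot. Origin at its pivot by the bend, 95 mm behind tongs_grip, on the lower edge
- tongs_right: right arm of the tongs (-y), mirror of the left; both move alike
- stilt: three-armed kiln stilt of pale fired clay, arms 8 mm wide reaching 34 mm from the centre, top 14 mm above the plank, loose, 50 g; one pot stands centred on it; origin at the centre of its underside
- cookie_a: flat round kiln cookie (clay disc) 64 mm across, 14 mm high, loose on the plank, a pot standing on it; origin at the centre of its underside
- cookie_b: flat round kiln cookie (clay disc) 64 mm across, 14 mm high, loose on the plank, a pot standing on it; origin at the centre of its underside
- pot_a_mid (a point): little test pot with a chalky pale coat of raw glaze, a straight round cup 36 mm across and 40 mm high, 45 g; this point is its centre, 20 mm above its underside; z up. All three pots are alike; any of them may be the one on the stilt
- pot_b_mid (a point): little test pot with a chalky pale coat of raw glaze, a straight round cup 36 mm across and 40 mm high, 45 g; this point is its centre, 20 mm above its underside; z up. All three pots are alike; any of them may be the one on the stilt
- pot_c_mid (a point): little test pot with a chalky pale coat of raw glaze, a straight round cup 36 mm across and 40 mm high, 45 g; this point is its centre, 20 mm above its underside; z up. All three pots are alike; any of them may be the one on the stilt
- mug_mid (a point): speckled bisque mug 82 mm across, 92 mm high, handle to its y; this point is half-way up its axis; leave alone
- tile_a: celadon-glazed test tile lying flat, 46 x 85 x 8 mm with a 6 mm hole near one end; origin at the centre of its underside, long side along its y; leave alone
- tile_b: celadon-glazed test tile lying flat, 46 x 85 x 8 mm with a 6 mm hole near one end; origin at the centre of its underside, long side along its y; leave alone
- lid: blue plastic jar lid lying flat, 89 mm across, 16 mm high; origin at the centre of its underside; leave alone

How it is judged:
By the outcome, as a careful person would: the job done as asked, in the order asked, and still so for the second after the job is handed in, while the arm keeps its last pose, push and grip.
It also fails if it takes over 40 s, if anything falls off the work surface, if the arm or the gripper's body presses on something with over 40 N, if the wrist force passes 120 N, or if a joint passes its speed limit or range.

## Working session

There is one attempt and no reset: what is moved stays moved. The work goes in short steps, Python scripts to look and compute and a tool call to move; the robot and the scene stay as the last step left them, time stands still between calls to the robot, and variables do not carry over. Pictures are saved under pics/ and viewed, and the job is handed in when it is done.

Besides the shell and the picture viewer there is one more tool, called as name([rows], argument=value, ...), one row to a line, values as JSON. arm_command: Moves the arm, as the interface text tells. Its arguments: {"type":"object","properties":{"increments":{"type":"array"},"claw":{"type":"number"},"force":{"type":"number"}},"required":["increments"]}

```bash
mkdir -p pics; ls; cat > h.py <<'E'
import numpy as np, cv2
from workcell import get_obs, camera, job_done
from scipy.spatial.transform import Rotation as Ro
def cam(name):
    o=get_obs(); c=camera(name)
    if 'hand_eye' in c:
        T=np.eye(4);T[:3,:3]=Ro.from_euler('xyz',o['tcp_rot'],degrees=True).as_matrix();T[:3,3]=o['ee_pos']
        W=T@np.array(c['hand_eye']); c['Rcw']=W[:3,:3];c['o']=W[:3,3]
    else:
        R=np.array(c['R']);c['Rcw']=R.T;c['o']=-R.T@np.array(c['t'])
    return o,c
def slopes(c,uv):
    uv=np.atleast_2d(np.array(uv,float));K=np.array(c['K'])
    return cv2.undistortPoints(uv.reshape(-1,1,2),K,np.array([c['k1'],0,0,0.])).reshape(-1,2)
def onplane(c,uv,z):
    s=slopes(c,uv);d=np.c_[s,np.ones(len(s))]@c['Rcw'].T
    return c['o']+d*((z-c['o'][2])/d[:,2])[:,None]
def depthpts(c,uv):
    uv=np.atleast_2d(uv).astype(int);s=slopes(c,uv);z=c['range_z'][uv[:,1],uv[:,0]]
    return (np.c_[s,np.ones(len(s))]*z[:,None])@c['Rcw'].T+c['o']
def cloud(c):
    v,u=np.mgrid[0:400,0:640];uv=np.c_[u.ravel(),v.ravel()]
    return depthpts(c,uv).reshape(400,640,3)
def proj(c,X):
    p=(np.atleast_2d(X)-c['o'])@c['Rcw'];s=p[:,:2]/p[:,2:];r2=(s**2).sum(1,keepdims=True)
    s=s*(1+c['k1']*r2);K=np.array(c['K']);return s*[K[0,0],K[1,1]]+[K[0,2],K[1,2]]
E
python3 - <<'E'
from h import *
for n in ['scene','top','wrist']:
    o,c=cam(n); cv2.imwrite(f'pics/{n}0.png',c['frame'][:,:,::-1]); print(n,c['o'].round(3),c['Rcw'][:,2].round(3),c['k1'])
print(o)
E
```

```text
pics
scene [1.224 0.345 0.651] [-0.71  -0.298 -0.639] -0.040247819398620995
top [0.472 0.053 1.199] [ 0.11   0.017 -0.994] -0.08040181624253039
wrist [0.091 0.546 0.373] [ 0.257 -0.077 -0.963] -0.03472079802355512
{'time': 0.1, 'q': array([ 7.35666270e+01,  5.00875740e+00,  1.00405753e+01,  9.51000010e+01,
       -6.45965290e-04,  9.00001745e+01]), 'qd': array([-0.05888015, -0.06673765,  0.0732788 , -0.06934475,  0.00522214,
        0.09323095]), 'joint_efforts': array([-2.85194307e-05, -5.21561801e+01,  4.65653372e+01,  1.60928472e-02,
        2.14297495e-05,  1.00836775e-05]), 'ee_pos': array([0.15554562, 0.52735348, 0.24166036]), 'tcp_rot': array([1.79999354e+02, 6.81830555e-02, 7.35664525e+01]), 'wrist_force': array([ 0.26003296,  0.07862981, -0.41813385]), 'torque': array([-0.00450769, -0.01147313, -0.00193894]), 'opening': 0.08498257496691207}
```

View pics/scene0.png

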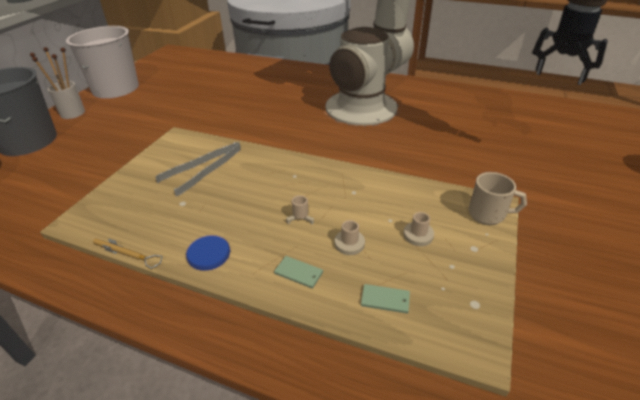

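View pics/top0.png

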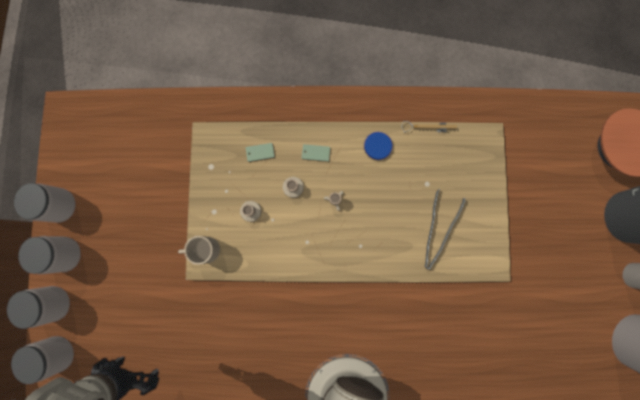

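View pics/wrist0.png

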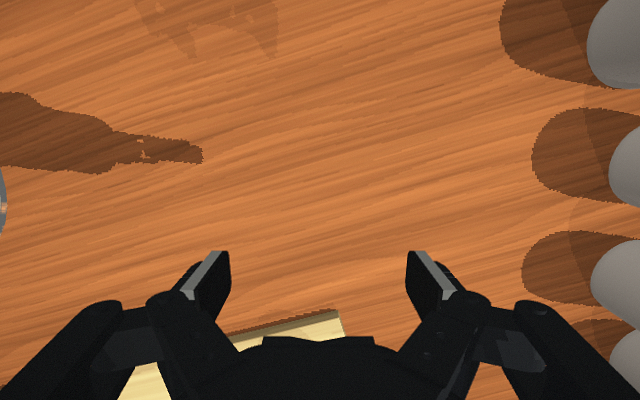

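The top view shows the stilt pot at about (335,199), cookie pots at (293,187) and (251,211), and the tongs with their bend at (430,267) and tips at (436,192) and (464,202). The mug is at (200,250). In the scene view the stilt pot is at (300,208).

```bash
python3 - <<'E'
from h import *
o,c=cam('top')
P=cloud(c)
print(c['K'])
# plank height check
print('plank',P[235:245,380:400].reshape(-1,3).mean(0))
h=P[...,2]
m=((h>0.026)&(h<0.2)).astype(np.uint8); m[:122]=0;m[282:]=0;m[:,:186]=0;m[:,510:]=0
n,l,st,ce=cv2.connectedComponentsWithStats(m)
for i in range(1,n):
    if st[i,4]<8: continue
    p=P[l==i]; print(i,st[i],ce[i].round(1),'mean',p.mean(0).round(4),'zmax',np.percentile(p[:,2],95).round(3), p.min(0).round(3),p.max(0).round(3))
f=c['frame'];big=cv2.resize(f[180:280,220:480],None,fx=3,fy=3,interpolation=cv2.INTER_CUBIC);cv2.imwrite('pics/topz.png',big[:,:,::-1])
big=cv2.resize(((h[180:280,220:480]-0.0)/0.08*255).clip(0,255).astype(np.uint8),None,fx=3,fy=3,interpolation=cv2.INTER_NEAREST);cv2.imwrite('pics/topd.png',big)
E
```

```text
[[383.13358814   0.         324.22332192]
 [  0.         383.13358814 198.20313801]
 [  0.           0.           1.        ]]
plank [ 0.47586547 -0.12572909  0.02600398]
7 [408 122  49   9 192] [434.2 125.8] mean [ 0.8304 -0.2706  0.0352] zmax 0.041 [ 0.817 -0.34   0.027] [ 0.843 -0.188  0.044]
9 [401 125   6   7  10] [402.8 128.9] mean [ 0.8207 -0.1719  0.0317] zmax 0.033 [ 0.814 -0.181  0.03 ] [ 0.834 -0.166  0.033]
13 [364 131  28  29 616] [377.7 145.4] mean [ 0.7664 -0.0918  0.0357] zmax 0.04 [ 0.723 -0.134  0.026] [ 0.815 -0.049  0.042]
29 [244 143  30  18 324] [259.2 151.8] mean [0.7475 0.2782 0.0291] zmax 0.032 [0.721 0.234 0.026] [0.776 0.327 0.034]
33 [302 144  28  17 309] [315.6 152.1] mean [0.7463 0.1014 0.0286] zmax 0.031 [0.721 0.059 0.026] [0.772 0.144 0.034]
66 [283 177  21  21 339] [292.8 186.9] mean [0.6347 0.1695 0.0421] zmax 0.075 [0.605 0.139 0.026] [0.668 0.201 0.08 ]
86 [425 189  40  80 341] [438.8 231.7] mean [ 0.5001 -0.2747  0.0368] zmax 0.044 [ 0.39  -0.355  0.026] [ 0.629 -0.232  0.047]
90 [324 191  19  20 167] [334.8 199.1] mean [0.5967 0.0414 0.0492] zmax 0.076 [0.565 0.019 0.027] [0.623 0.074 0.077]
93 [240 201  21  21 344] [250.1 211.2] mean [0.5597 0.2987 0.0431] zmax 0.074 [0.53  0.27  0.026] [0.592 0.333 0.077]
140 [186 236  35  29 757] [201.8 249.5] mean [0.443  0.4357 0.0688] zmax 0.113 [0.403 0.39  0.026] [0.483 0.472 0.117]
```

View pics/topz.png

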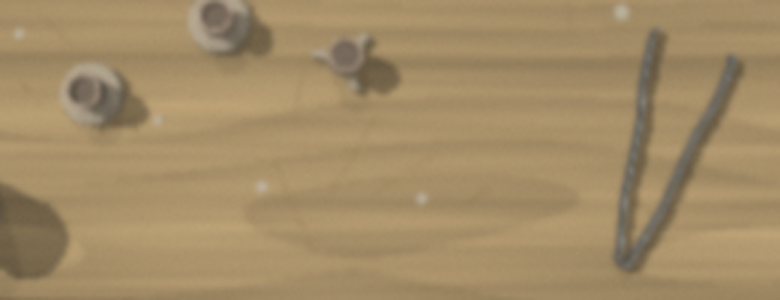

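View pics/topd.png

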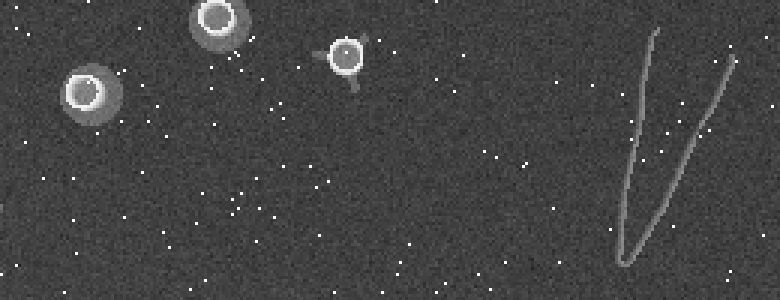

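```bash
cat > tongs.py <<'E'
from h import *
def tongs(c,m,z=0.042):
    # m: mask of tongs upper edges
    v,u=np.nonzero(m);X=onplane(c,np.c_[u,v],z)[:,:2]
    mu=X.mean(0);a=np.linalg.svd(X-mu,full_matrices=False)[2][0]
    if a[0]<0:a=-a
    for _ in range(6):
        n=np.array([-a[1],a[0]]);s=(X-mu)@a;t=(X-mu)@n
        tt=[];ss=[]
        ctr=[]
        for k in np.arange(s.min()+0.04,s.max()-0.012,0.006):
            w=(s>k)&(s<k+0.006)
            if w.sum()<2: continue
            L=t[w];mid=(L.max()+L.min())/2
            ctr.append((k+0.003,(np.percentile(L,97)+np.percentile(L,3))/2,L.max()-L.min()))
        ctr=np.array(ctr);g=np.median(ctr[:,1])
        p=np.polyfit(ctr[:,0],ctr[:,1],1)
        a2=a+p[0]*n; mu=mu+n*p[1]; a=a2/np.linalg.norm(a2)
    n=np.array([-a[1],a[0]]);s=(X-mu)@a
    rear=mu+a*s.min();front=mu+a*s.max()
    return rear,front,a,ctr,s.max()-s.min()
E
python3 - <<'E'
from tongs import *
o,c=cam('top')
f=c['frame'].astype(int)
hsv=cv2.cvtColor(c['frame'],cv2.COLOR_RGB2HSV)
for px in [(436,192),(432,240),(450,230),(445,220),(420,240)]: print(px,f[px[1],px[0]],hsv[px[1],px[0]])
m=np.zeros(hsv.shape[:2],np.uint8);m[185:275,415:475]=(hsv[185:275,415:475,1]<70)
n,l,st,_=cv2.connectedComponentsWithStats(m);i=1+st[1:,4].argmax();m=l==i;print(st[i])
r,fr,a,ctr,L=tongs(c,m);print('rear',r,'front',fr,'len',L,'yaw',np.degrees(np.arctan2(a[1],a[0])))
print('grip from rear',r+.108*a,'from front',fr-.136*a); print(ctr.round(3)[::4])
# stilt pot ring at z .074
P=cloud(c)
w=(P[...,2]>0.066)&(P[...,2]<0.09);w[:, :320]=0;w[:,350:]=0;w[:185]=0;w[212:]=0
v,u=np.nonzero(w);X=onplane(c,np.c_[u,v],.074)
print('pot',X.min(0),X.max(0),cv2.minEnclosingCircle(X[:,:2].astype(np.float32)))
E
```

```text
(436, 192) [120 111  95] [ 19  53 120]
(432, 240) [119 101  75] [ 18  94 119]
(450, 230) [111 104  91] [ 20  46 111]
(445, 220) [169 145 105] [ 19  97 169]
(420, 240) [172 148 108] [ 19  95 172]
[425 189  41  81 541]
rear [ 0.38919079 -0.23475608] front [ 0.6159825  -0.31508789] len 0.2405985833759433 yaw -19.504636356035935
grip from rear [ 0.49099315 -0.27081546] from front [ 0.48778693 -0.26967978]
[[-0.075  0.     0.036]
 [-0.051  0.     0.046]
 [-0.027  0.001  0.054]
 [-0.003 -0.001  0.058]
 [ 0.021  0.     0.064]
 [ 0.045  0.     0.075]
 [ 0.069  0.     0.085]
 [ 0.093 -0.001  0.091]]
pot [0.57949301 0.02624725 0.074     ] [0.61516829 0.0587382  0.074     ] ((0.5972152948379517, 0.04101647436618805), 0.018053041771054268)
```

The top view gives the pot at (0.597, 0.041), radius 18 mm, which matches the size given. The tongs' grip point is near (0.489, -0.270) with yaw about -19.5° and length 241 mm against 244 mm. I'll move above the tongs for a wrist view.

arm_command([
  [[-26.8,21.8,0],0.5],
  [[-26.8,21.8,0],0.5],
  [[-26.8,21.8,0],0.5],
  [[-26.8,21.8,0],0.5],
  [[-26.8,21.8,0],0.5],
], claw=-1)

```text
time: 0.75
ee_pos: [0.2521, 0.2951, 0.2422]
tcp_rot: [180.0, 0.0, 70.6]
wrist_force: [0.4, 0.3, 0.1]
opening: 0.0853
```

```bash
cat >> h.py <<'E'
def need(x,y,z=None,yaw=None):
    o=get_obs();Rm=Ro.from_euler('xyz',o['tcp_rot'],degrees=True).as_matrix();p=np.array(o['ee_pos'])
    d=np.array([x,y,p[2] if z is None else z])-p
    r=0
    if yaw is not None:
        r=-((yaw-o['tcp_rot'][2]+180)%360-180)/6
    print('t',round(o['time'],2),'pos',p.round(4),'rot',o['tcp_rot'].round(2),'q',o['q'].round(1),'open',round(o['opening'],4),'F',o['wrist_force'].round(1))
    print('UNITS',(Rm.T@d/0.025).round(2),'roll',round(r,2))
E
python3 -c "
from h import *
need(.489,-.270,.242,70.5)"
```

```text
t 0.75 pos [0.2521 0.2951 0.2422] rot [1.7999e+02 2.0000e-02 7.0610e+01] q [ 49.5 -16.9 -10.   97.   -0.   68.9] open 0.0853 F [0.4 0.3 0.1]
UNITS [-18.18  16.44   0.02] roll 0.02
```

arm_command([
  [[-18.2,16.4,0],0],
  [[-18.2,16.4,0],0],
  [[-18.2,16.4,0],0],
  [[-18.2,16.4,0],0],
  [[-18.2,16.4,0],0],
])

```text
time: 1.25
ee_pos: [0.3482, 0.0641, 0.2426]
tcp_rot: [179.9, -0.0, 70.6]
wrist_force: [0.9, 1.0, 0.6]
opening: 0.0854
```

```bash
python3 -c "
from h import *
need(.489,-.270,.242,70.5)"
```

```text
t 1.25 pos [0.3482 0.0641 0.2426] rot [ 1.7992e+02 -2.0000e-02  7.0630e+01] q [ 10.4 -21.6 -13.3  98.2  -0.   29.8] open 0.0854 F [0.9 1.  0.6]
UNITS [-10.74   9.75   0.03] roll 0.02
```

arm_command([
  [[-10.7,9.7,0],0],
  [[-10.7,9.7,0],0],
  [[-10.7,9.7,0],0],
  [[-10.7,9.7,0],0],
  [[-10.7,9.7,0],0],
])

```text
time: 1.75
ee_pos: [0.4448, -0.1669, 0.2428]
tcp_rot: [179.9, -0.0, 70.6]
wrist_force: [1.2, 1.2, 0.5]
opening: 0.0856
```

arm_command([
  [[-3.4,3.0,0],0],
  [[-3.4,3.0,0],0],
  [[-3.4,3.0,0],0],
  [[-3.4,3.0,0],0],
])

```text
time: 2.15
ee_pos: [0.4875, -0.274, 0.2415]
tcp_rot: [180.0, -0.0, 70.4]
wrist_force: [-0.9, 0.4, 0.7]
opening: 0.0857
```

```bash
python3 -c "
from h import *
need(.489,-.270,.242,70.5)
o,c=cam('wrist');cv2.imwrite('pics/w1.png',c['frame'][:,:,::-1]);print(c['o'],np.array(c['K'])[0,0])"
```

```text
t 2.15 pos [ 0.4875 -0.274   0.2415] rot [ 1.800e+02 -3.000e-02  7.044e+01] q [-29.4   6.3  11.4  95.1   0.   -9.8] open 0.0857 F [-0.9  0.4  0.7]
UNITS [ 0.17  0.   -0.02] roll -0.01
[ 0.42395248 -0.25236716  0.37308813] 296.08898589654797
```

View pics/w1.png

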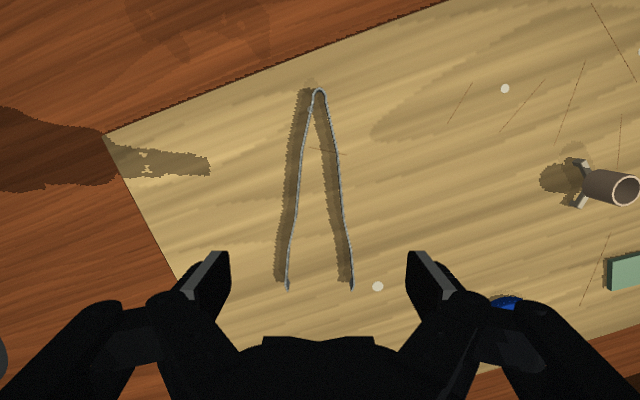

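The wrist view shows the whole tongs: bend at (319,90), tips at (287,288) and (351,288). The thin bright lines are the upper edges. The stilt pot is at (610,188).

```bash
python3 - <<'E'
from tongs import *
o,c=cam('wrist');P=cloud(c);h=P[...,2]
print('plank z',np.median(h[120:180,220:270]))
m=((h>0.034)&(h<0.055));m[:,:265]=0;m[:,375:]=0;m[:80]=0;m[300:]=0
n,l,st,_=cv2.connectedComponentsWithStats(m.astype(np.uint8))
m=np.isin(l,[i for i in range(1,n) if st[i,4]>15]);print(m.sum())
hsv=cv2.cvtColor(c['frame'],cv2.COLOR_RGB2HSV)
m2=(hsv[...,1]<60);m2[:,:265]=0;m2[:,370:]=0;m2[:80]=0;m2[300:]=0;m2[280:292,368:]=0
n,l,st,_=cv2.connectedComponentsWithStats(m2.astype(np.uint8));m2=np.isin(l,[i for i in range(1,n) if st[i,4]>40])
cv2.imwrite('pics/mm.png',np.hstack([m[70:310,250:400],m2[70:310,250:400]]).astype(np.uint8)*255)
for mm in (m,m2):
    r,fr,a,ctr,L=tongs(c,mm);print('rear',r,'front',fr,'len',L,'yaw',np.degrees(np.arctan2(a[1],a[0])))
    print('grip',r+.108*a,fr-.136*a,'med z',np.median(h[mm])); print(ctr.round(3)[::4])
# pot rim in this view
E
```

```text
plank z 0.01996172151897674
995
rear [ 0.39094823 -0.23963764] front [ 0.61871864 -0.31987823] len 0.2414910179220225 yaw -19.406706021647306
grip [ 0.49281208 -0.27552296] [ 0.49044565 -0.2746893 ] med z 0.04180853070912355
[[-0.066  0.     0.032]
 [-0.042 -0.     0.041]
 [-0.018 -0.     0.046]
 [ 0.006 -0.     0.052]
 [ 0.03  -0.     0.058]
 [ 0.054  0.     0.068]
 [ 0.078  0.     0.078]
 [ 0.102 -0.     0.085]]
rear [ 0.39099496 -0.23951017] front [ 0.61878985 -0.31959958] len 0.24146392421270899 yaw -19.370941852869795
grip [ 0.49288119 -0.2753319 ] [ 0.49048868 -0.27449073] med z 0.04164047168199275
[[-0.069  0.     0.031]
 [-0.045 -0.     0.041]
 [-0.021 -0.     0.048]
 [ 0.003 -0.     0.052]
 [ 0.027  0.     0.056]
 [ 0.051  0.     0.067]
 [ 0.075  0.     0.078]
 [ 0.099 -0.     0.085]]
```

View pics/mm.png

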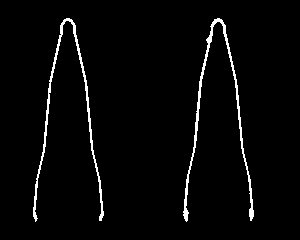

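```bash
python3 -c "
from h import *
need(.4915,-.275,.07,70.6)"
```

```text
t 2.25 pos [ 0.4871 -0.2718  0.2426] rot [ 1.7994e+02 -5.0000e-02  7.0560e+01] q [-29.2   6.   11.2  95.2   0.1  -9.7] open 0.0854 F [ 0.3  0.5 -1. ]
UNITS [-0.07  0.2   6.9 ] roll -0.01
```

arm_command([
  [[0,0.2,4],0],
  [[0,0.2,5.0],0],
  [[0,0.2,5.5],0],
  [[0,0.2,5.5],0],
  [[0,0.2,5.5],0],
])

```text
time: 2.75
ee_pos: [0.4919, -0.2724, 0.1066]
tcp_rot: [179.9, -0.0, 70.6]
wrist_force: [0.6, 0.5, 1.6]
opening: 0.0854
```

```bash
cat > look.py <<'E'
from tongs import *
import sys
o,c=cam('wrist');P=cloud(c);h=P[...,2]
cv2.imwrite('pics/%s.png'%sys.argv[1],c['frame'][:,:,::-1])
print('pos',o['ee_pos'],o['tcp_rot'][2],'plank z',np.median(h[60:120,220:260]))
m=((h>0.034)&(h<0.050));m[:,:225]=0;m[:,415:]=0;
n,l,st,_=cv2.connectedComponentsWithStats(m.astype(np.uint8))
m=np.isin(l,[i for i in range(1,n) if st[i,4]>30])
for s in (m,):
    r,fr,a,ctr,L=tongs(c,m);print('rear',r,'front',fr,'len',L,'yaw',np.degrees(np.arctan2(a[1],a[0])));print('grip rear',r+.108*a,ctr.round(3)[::3])
cv2.imwrite('pics/%sm.png'%sys.argv[1],m.astype(np.uint8)*255)
E
python3 look.py w2
```

```text
pos [ 0.49190057 -0.27244204  0.10655365] 70.62433572122372 plank z 0.01999324132685422
rear [ 0.39056899 -0.23953375] front [ 0.58102338 -0.30618641] len 0.20178070894849764 yaw -19.288338145552242
grip rear [ 0.49250675 -0.27520856] [[-0.042  0.     0.031]
 [-0.024 -0.     0.04 ]
 [-0.006 -0.     0.045]
 [ 0.012 -0.     0.048]
 [ 0.03  -0.     0.053]
 [ 0.048 -0.     0.057]
 [ 0.066 -0.     0.063]
 [ 0.084  0.     0.071]
 [ 0.102  0.     0.079]]
```

View pics/w2.png

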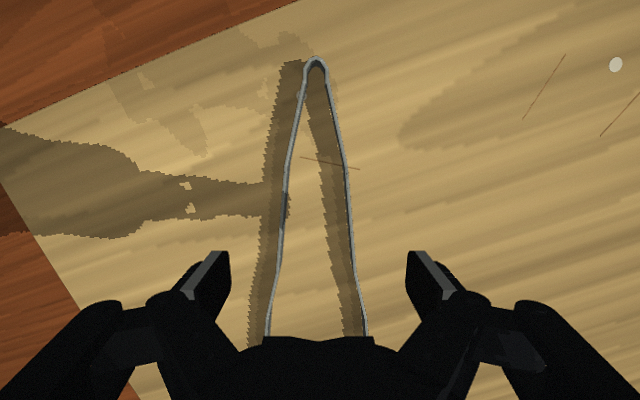

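View pics/w2m.png

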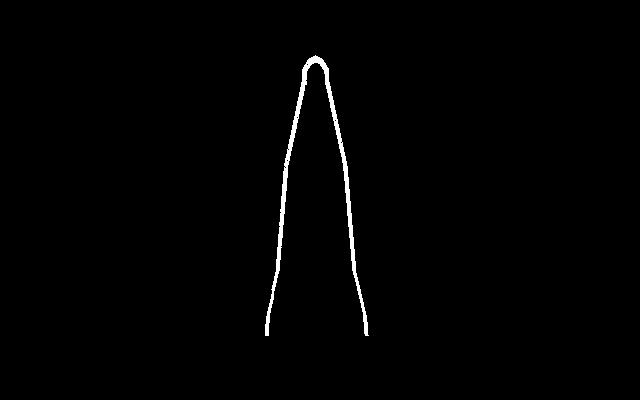

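The upper edges stand out clearly (bend at (316,60)). The grip point is confirmed at (0.4925, -0.275) and needs a 2.5 mm correction sideways. I'll lower and then close to about 42 mm.

arm_command([
  [[-0.1,0,1.5],0],
  [[-0.1,0,2.3],0],
  [[-0.1,0,2.7],0],
  [[-0.1,0,2.8],0],
  [[-0.1,0,2.8],0],
])

```text
time: 3.3
ee_pos: [0.4929, -0.2759, 0.0396]
tcp_rot: [179.7, -0.0, 70.6]
wrist_force: [0.1, 0.1, 0.3]
opening: 0.0852
```

```bash
python3 -c "
from h import *
need(.492,-.275,.034,70.6)"; python3 look.py w3
```

```text
t 3.3 pos [ 0.4929 -0.2759  0.0396] rot [179.66  -0.    70.62] q [-29.3   7.7  -9.5  72.5   0.1  -9.9] open 0.0852 F [0.1 0.1 0.3]
UNITS [ 0.02 -0.05  0.22] roll 0.0
pos [ 0.49294879 -0.27586208  0.03961524] 70.61559526564373 plank z 0.01998295580418108
rear [ 0.39127722 -0.23903121] front [ 0.53616362 -0.29032447] len 0.15369797338147106 yaw -19.49518480054051
grip rear [ 0.49308553 -0.27507379] [[-0.024 -0.     0.032]
 [-0.006 -0.     0.041]
 [ 0.012 -0.     0.045]
 [ 0.03   0.008  0.09 ]
 [ 0.048 -0.001  0.091]
 [ 0.066 -0.     0.057]]
```

View pics/w3.png

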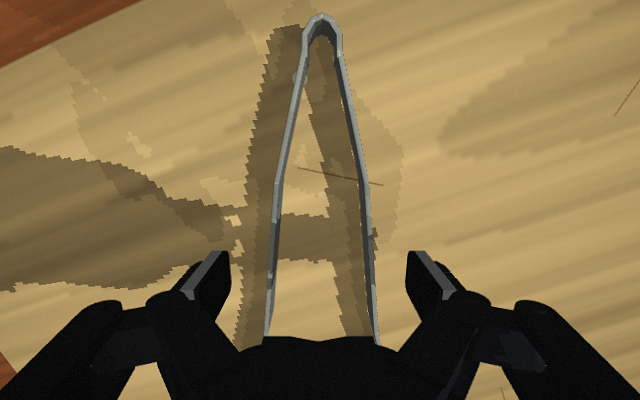

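The tongs sit centred between the fingers (arms at about (270,290) and (375,290), fingertips at (230,255) and (407,255)). I'll lower the last 5 mm and close partway.

arm_command([
  [[0,0,0.22],0],
  [[0,0,0.22],0],
  [[0,0,0.22],0],
  [[0,0,0.22],0],
  [[0,0,0.22],0],
], claw=-0.2, force=30)

```text
time: 3.85
ee_pos: [0.4932, -0.276, 0.0346]
tcp_rot: [179.6, 0.0, 70.6]
wrist_force: [0.2, -0.1, 2.0]
opening: 0.0512
```

```bash
python3 -c "
from h import *
need(.492,-.275,.034,70.6)"; python3 look.py w4
```

```text
t 3.85 pos [ 0.4932 -0.276   0.0346] rot [179.61   0.    70.61] q [-29.3   7.8  -9.9  71.9   0.1  -9.9] open 0.0512 F [ 0.2 -0.1  2. ]
UNITS [ 0.02 -0.06  0.03] roll 0.0
pos [ 0.49323463 -0.27601871  0.03463708] 70.61474231688592 plank z 0.02001528811827502
rear [ 0.39054631 -0.2397779 ] front [ 0.52721017 -0.28979587] len 0.14552940745452947 yaw -20.102251124431856
grip rear [ 0.49196703 -0.27689714] [[-0.027 -0.     0.031]
 [-0.009  0.     0.039]
 [ 0.009  0.     0.043]
 [ 0.027  0.001  0.071]
 [ 0.045  0.001  0.055]
 [ 0.063  0.001  0.053]]
```

View pics/w4.png

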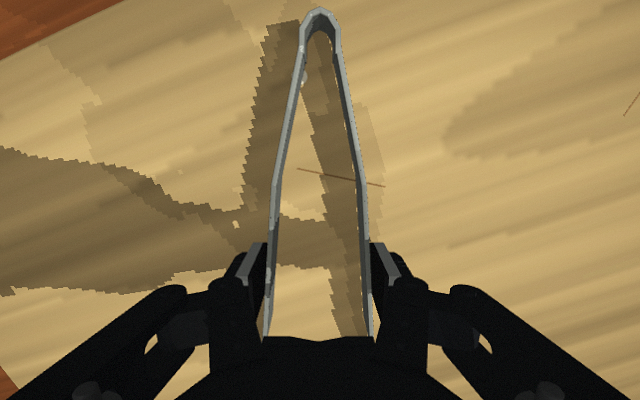

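Finger opening follows the claw value linearly (51.2 mm at -0.2), and the pads are just touching the arms. Next I'll squeeze to about 41 mm to carry.

arm_command([
  [[0,0,0],0],
  [[0,0,0],0],
  [[0,0,0],0],
  [[0,0,0],0],
], claw=0.03, force=30)

```text
time: 4.3
ee_pos: [0.4936, -0.2763, 0.0352]
tcp_rot: [179.6, 0.0, 70.6]
wrist_force: [-0.5, 0.4, 5.8]
opening: 0.0413
```

arm_command([
  [[0,0,-0.5],0],
  [[0,0,-1],0],
  [[0,0,-1.5],0],
  [[0,0,-2],0],
  [[0,0,-2],0],
])

```text
time: 4.8
ee_pos: [0.4941, -0.2766, 0.0877]
tcp_rot: [179.4, 0.1, 70.6]
wrist_force: [0.9, -0.1, -0.8]
opening: 0.0414
```

```bash
python3 -c "
from h import *
need(.492,-.275,.1,70.6)
for n in ['wrist','scene']:
  o,c=cam(n);cv2.imwrite('pics/5%s.png'%n,c['frame'][:,:,::-1])
  P=cloud(c)
  if n=='wrist':
    h=P[...,2]
    for px in [(320,20),(320,30)]: print(px,P[px[1],px[0]])
    np.save('P5.npy',P)
"
```

```text
t 4.8 pos [ 0.4941 -0.2766  0.0877] rot [1.7936e+02 5.0000e-02 7.0610e+01] q [-29.3   6.4  -5.5  77.5   0.1  -9.9] open 0.0414 F [ 0.9 -0.1 -0.8]
UNITS [ 0.03 -0.1  -0.49] roll 0.0
(320, 20) [ 0.39297055 -0.24092226  0.08393006]
(320, 30) [ 0.39406758 -0.24124149  0.07409696]
```

View pics/5wrist.png

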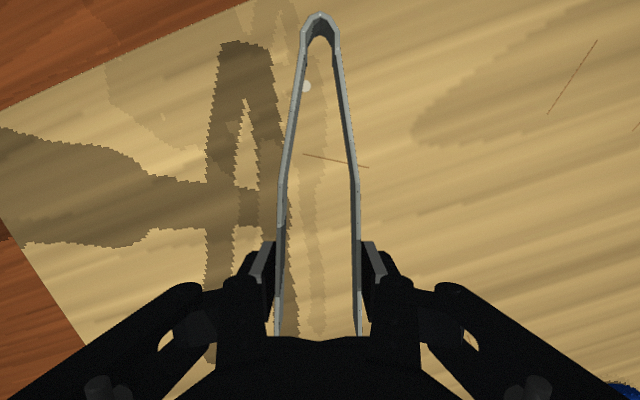

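View pics/5scene.png

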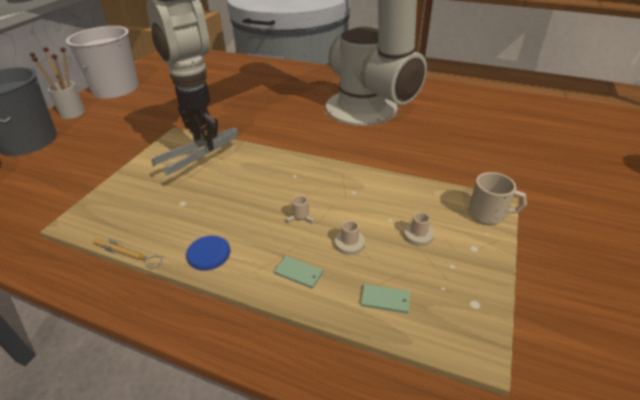

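The tongs are up, held level at about 41 mm, and nothing else has moved (scene: pots still at (300,208), (348,233) and (420,224)). Next I'll measure how the tongs sit in the gripper.

```bash
python3 - <<'E'
from h import *
o=get_obs();P=np.load('P5.npy');h=P[...,2]
p=np.array(o['ee_pos']);a=np.array([np.cos(np.radians(-19.39)),np.sin(np.radians(-19.39))]);n=np.array([-a[1],a[0]])
d=P[...,:2]-p[:2];s=d@a;t=d@n
v,u=np.mgrid[0:400,0:640]
ok=(h>0.06)&(h<0.12)&(u>265)&(u<372)&(abs(t)<0.035)&(s>-.13)&(s<0.0)&(v<335)
for k in np.arange(-.115,0.0,.015):
    w=ok&(s>=k)&(s<k+.015)
    if w.sum()<10: continue
    top=np.percentile(h[w],97)
    w2=w&(h>top-0.003)
    print(k.round(3),w.sum(),'top',top.round(4),'t',np.percentile(t[w2],[2,98]).round(4))
print('smin',s[ok].min())
E
```

```text
-0.115 819 top 0.0895 t [-0.0074  0.007 ]
-0.1 725 top 0.0901 t [-0.0098  0.0088]
-0.085 738 top 0.0908 t [-0.0125  0.0114]
-0.07 692 top 0.0916 t [-0.0153  0.014 ]
-0.055 634 top 0.0924 t [-0.0183  0.0166]
-0.04 631 top 0.0931 t [-0.0192  0.0174]
-0.025 594 top 0.0939 t [-0.0201  0.0184]
-0.01 1181 top 0.1151 t [-0.0217  0.0204]
smin -0.10857987729888305
```

```bash
python3 -c "
from h import *
need(.547,-.10,.23,70.6)"
```

```text
t 4.9 pos [ 0.4934 -0.2762  0.0855] rot [1.7951e+02 3.0000e-02 7.0610e+01] q [-29.3   6.4  -5.7  77.4   0.1  -9.9] open 0.0418 F [-0.1  0.3 -0.8]
UNITS [ 7.36 -0.27 -5.79] roll 0.0
```

arm_command([
  [[0,0,-1],0],
  [[0,0,-2],0],
  [[0.5,0,-3],0],
  [[1.5,0,-4],0],
  [[2.5,-0.1,-4.8],0],
])

```text
time: 5.4
ee_pos: [0.5109, -0.2156, 0.206]
tcp_rot: [179.5, 0.0, 70.6]
wrist_force: [0.3, -0.4, -0.9]
opening: 0.0417
```

```bash
python3 -c "
from h import *
need(.547,-.10,.23,70.6)"
```

```text
t 5.4 pos [ 0.5109 -0.2156  0.206 ] rot [1.7953e+02 2.0000e-02 7.0550e+01] q [-22.9   4.5   5.6  90.6   0.   -3.4] open 0.0417 F [ 0.3 -0.4 -0.9]
UNITS [ 4.84 -0.17 -0.96] roll -0.01
```

arm_command([
  [[1.2,0,-0.4],0],
  [[2.4,-0.1,-0.9],0],
  [[3.6,-0.1,-0.9],0],
  [[4.6,-0.2,-0.9],0],
  [[4.6,-0.2,-0.9],0],
])

```text
time: 5.9
ee_pos: [0.5447, -0.103, 0.2276]
tcp_rot: [179.6, -0.0, 70.7]
wrist_force: [-0.5, -0.4, -1.0]
opening: 0.0415
```

```bash
python3 - <<'E'
from h import *
need(.547,-.10,.23,70.6)
o,c=cam('wrist');cv2.imwrite('pics/w6.png',c['frame'][:,:,::-1]);P=cloud(c);h=P[...,2]
import pickle;pickle.dump((o,c),open('w6.pkl','wb'))
w=(h>0.066)&(h<0.082)&(P[...,1]>0)&(P[...,1]<0.1)&(P[...,0]>.55)&(P[...,0]<.65)
v,u=np.nonzero(w);print(len(u),u.min(),u.max(),v.min(),v.max(),np.median(h[w]))
X=onplane(c,np.c_[u,v],.074)
r=P[w];print(r.min(0),r.max(0))
w2=w&(abs(h-.074)<.003)
v,u=np.nonzero(w2);print(cv2.minEnclosingCircle(np.ascontiguousarray(onplane(c,np.c_[u,v],.074)[:,:2].astype(np.float32))))
print('plank',np.median(h[(abs(h-.02)<.008)]))
E
```

```text
t 5.9 pos [ 0.5447 -0.103   0.2276] rot [179.61  -0.    70.72] q [-10.7   4.9   8.3  93.1  -0.1   8.6] open 0.0415 F [-0.5 -0.4 -1. ]
UNITS [ 0.14  0.05 -0.1 ] roll 0.02
556 450 487 178 213 0.0729440559958171
[0.58192573 0.02064869 0.0660479 ] [0.6176004  0.05580341 0.07594269]
((0.5995302200317383, 0.03785030171275139), 0.018512913957238197)
plank 0.019969237419908248
```

View pics/w6.png

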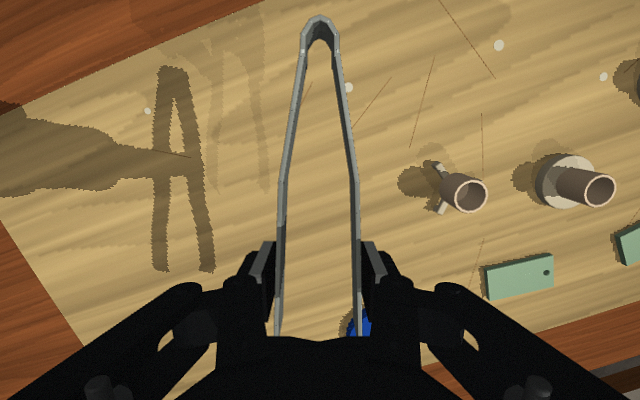

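The wrist view shows the stilt with its pot clearly: rim at about (469,195), stilt arms around (438,170) and (440,208), and a cookie pot at (600,190). The pot is at (0.5997, 0.0378), and its offset from the top-camera value matches the offset seen on the tongs. Next I'll measure the tongs in the tool frame.

```bash
cat > tin.py <<'E'
from h import *
def tongs_tool(c):
    H=np.array(c['hand_eye']);v,u=np.mgrid[0:400,0:640];uv=np.c_[u.ravel(),v.ravel()]
    s=slopes(c,uv);z=c['range_z'].ravel();P=(np.c_[s,np.ones(len(s))]*z[:,None])@H[:3,:3].T+H[:3,3]
    P=P.reshape(400,640,3)
    ok=(v<330)&(z.reshape(400,640)>0)&(abs(P[...,0])<.03)&(P[...,1]>-.13)&(P[...,1]<-.022)&(abs(P[...,2])<.04)
    rows=[]
    for k in np.arange(-.106,-.022,.01):
        w=ok&(P[...,1]>=k)&(P[...,1]<k+.01)
        if w.sum()<10: continue
        top=np.percentile(P[...,2][w],3);w2=w&(P[...,2]<top+.003)
        x=P[...,0][w2];rows.append((k+.005,top,(x.max()+x.min())/2,x.max()-x.min()))
    rows=np.array(rows);pz=np.polyfit(rows[:,0],rows[:,1],1);px=np.polyfit(rows[:,0],rows[:,2],1)
    rear=np.percentile(P[...,1][ok],0.3)
    print(rows.round(4));print('rear y',rear,'pitch deg',-np.degrees(pz[0]),'yaw slope deg',np.degrees(px[0]))
    g=rear+.108;gr=np.array([np.polyval(px,g),g,np.polyval(pz,g)+.011])
    d=np.array([px[0],1,pz[0]]);d/=np.linalg.norm(d);jaw=gr+.104*d
    print('grip(tool)',gr.round(4),'jaw(tool)',jaw.round(4));return gr,jaw
if __name__=='__main__':
    import pickle;o,c=pickle.load(open('w6.pkl','rb'))
    g,j=tongs_tool(c)
    R=Ro.from_euler('xyz',o['tcp_rot'],degrees=True).as_matrix();print('jaw world',np.array(o['ee_pos'])+R@j,'tongs dir elev',np.degrees(np.arcsin((R@(j-g))[2]/.104)))
    want=np.array([.5997,.0378,.055]);R2=Ro.from_euler('xyz',[o['tcp_rot'][0],0,70.6],degrees=True).as_matrix()
    print('TCP target',want-R2@j)
E
python3 tin.py
```

```text
[[-1.01e-01  3.00e-04 -1.00e-04  1.60e-02]
 [-9.10e-02 -4.00e-04 -5.00e-04  1.97e-02]
 [-8.10e-02 -1.10e-03 -5.00e-04  2.32e-02]
 [-7.10e-02 -1.80e-03 -5.00e-04  2.70e-02]
 [-6.10e-02 -2.50e-03 -7.00e-04  3.04e-02]
 [-5.10e-02 -3.30e-03 -6.00e-04  3.42e-02]
 [-4.10e-02 -4.00e-03 -7.00e-04  3.67e-02]
 [-3.10e-02 -4.50e-03 -7.00e-04  3.73e-02]
 [-2.10e-02 -5.00e-03 -8.00e-04  3.75e-02]]
rear y -0.10871268793054072 pitch deg 3.9281253153308704 yaw slope deg -0.36230625379738324
grip(tool) [-0.0009 -0.0007  0.0044] jaw(tool) [-0.0016  0.103  -0.0027]
jaw world [ 0.64141167 -0.13850737  0.23099459] tongs dir elev 4.316726821404417
TCP target [0.50305897 0.07352489 0.05156048]
```

```bash
python3 - <<'E'
from tin import *
o,c=cam('wrist');tongs_tool(c);need(.503,.0735,.15,70.6)
o,c=cam('scene');f=c['frame'];cv2.imwrite('pics/s6.png',cv2.resize(f[100:300,150:450],None,fx=2.6,fy=2.6,interpolation=cv2.INTER_CUBIC)[:,:,::-1])
E
```

```text
[[-0.101   0.0002 -0.0003  0.0157]
 [-0.091  -0.0005 -0.0005  0.0196]
 [-0.081  -0.0012 -0.0004  0.0232]
 [-0.071  -0.002  -0.0005  0.0269]
 [-0.061  -0.0027 -0.0007  0.0305]
 [-0.051  -0.0035 -0.0006  0.0341]
 [-0.041  -0.0039 -0.0007  0.0368]
 [-0.031  -0.0047 -0.0007  0.0372]
 [-0.021  -0.0051 -0.0007  0.0376]]
rear y -0.10871694623240019 pitch deg 3.906239626858616 yaw slope deg -0.26634635661456724
grip(tool) [-0.0008 -0.0007  0.0043] jaw(tool) [-0.0013  0.103  -0.0028]
t 6.0 pos [ 0.5442 -0.1051  0.2277] rot [1.796e+02 5.000e-02 7.063e+01] q [-10.9   4.9   8.3  93.1  -0.1   8.5] open 0.0412 F [-0.5 -0.1 -1.4]
UNITS [ 6.2  -3.95  3.07] roll 0.0
```

View pics/s6.png

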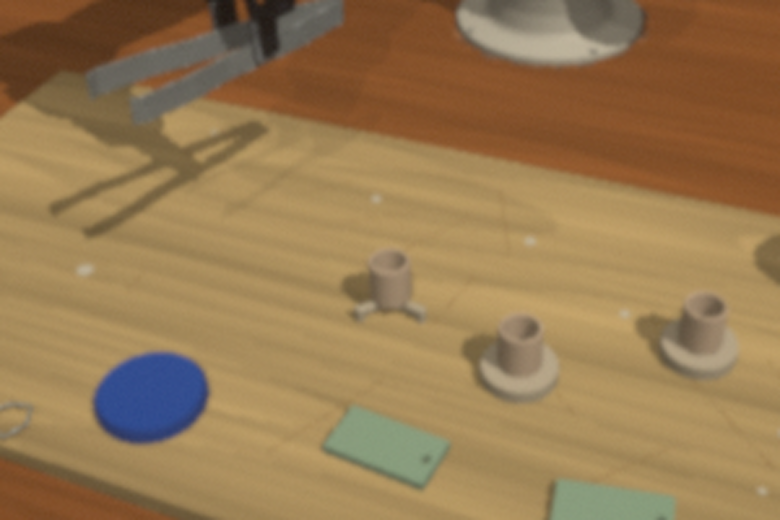

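The grip is stable, with the tongs tilted about 4° jaws-up. The pad faces stay vertical, so this does no harm. I'll move to hover over the pot.

arm_command([
  [[1.2,-0.8,0.2],0],
  [[2.5,-1.6,0.6],0],
  [[3.9,-2.5,1.2],0],
  [[5.3,-3.4,1.8],0],
  [[6.2,-3.9,2.4],0],
])

```text
time: 6.55
ee_pos: [0.5033, 0.0737, 0.1664]
tcp_rot: [179.6, 0.0, 70.5]
wrist_force: [1.3, -1.0, -1.0]
opening: 0.0413
```

arm_command([
  [[0.2,-0.1,0.2],0],
  [[0.2,-0.1,0.2],0],
  [[0.2,-0.1,0.2],0],
])

```text
time: 6.85
ee_pos: [0.503, 0.0781, 0.1618]
tcp_rot: [179.6, 0.0, 70.5]
wrist_force: [-0.4, 0.3, -0.8]
opening: 0.0415
```

```bash
cat > hov.py <<'E'
from tin import *
import sys
o,c=cam('wrist');g,j=tongs_tool(c)
cv2.imwrite('pics/%s.png'%sys.argv[1],c['frame'][:,:,::-1])
R=Ro.from_euler('xyz',o['tcp_rot'],degrees=True).as_matrix();p=np.array(o['ee_pos'])
print('t',o['time'],'rot',o['tcp_rot'],'p',p,'open',o['opening'],'F',o['wrist_force'])
jw=p+R@j;print('jaw world',jw,'elev',np.degrees(np.arcsin((R@(j-g))[2]/.104)))
d=np.array([.5997,.0378,float(sys.argv[2])])-jw;print('UNITS',(R.T@d/.025).round(2))
E
python3 hov.py w7 .057; python3 - <<'E'
from h import *
for n,r in (('scene',(120,260,200,440)),('top',(150,290,260,420))):
    o,c=cam(n);f=c['frame'][r[0]:r[1],r[2]:r[3]];cv2.imwrite(f'pics/7{n}.png',cv2.resize(f,None,fx=3.3,fy=3.3,interpolation=cv2.INTER_CUBIC)[:,:,::-1])
E
```

```text
[[-1.01e-01  9.00e-04 -3.00e-04  1.57e-02]
 [-9.10e-02 -1.00e-04 -5.00e-04  1.97e-02]
 [-8.10e-02 -7.00e-04 -4.00e-04  2.34e-02]
 [-7.10e-02 -1.70e-03 -5.00e-04  2.70e-02]
 [-6.10e-02 -2.30e-03 -7.00e-04  3.06e-02]
 [-5.10e-02 -3.10e-03 -5.00e-04  3.41e-02]
 [-4.10e-02 -3.80e-03 -5.00e-04  3.62e-02]
 [-3.10e-02 -4.50e-03 -7.00e-04  3.73e-02]
 [-2.10e-02 -4.90e-03 -7.00e-04  3.75e-02]]
rear y -0.10872494881607876 pitch deg 4.213514237230768 yaw slope deg -0.22630164710533
grip(tool) [-0.0008 -0.0007  0.0043] jaw(tool) [-0.0012  0.103  -0.0033]
t 6.85 rot [1.79557301e+02 4.47123285e-02 7.04855657e+01] p [0.50300277 0.07810805 0.16180432] open 0.04154229341096605 F [-0.3592665   0.29756495 -0.83196928]
jaw world [0.59966689 0.04262169 0.16591377] elev 4.648781494186904
UNITS [-0.18  0.03  4.36]
```

View pics/7scene.png

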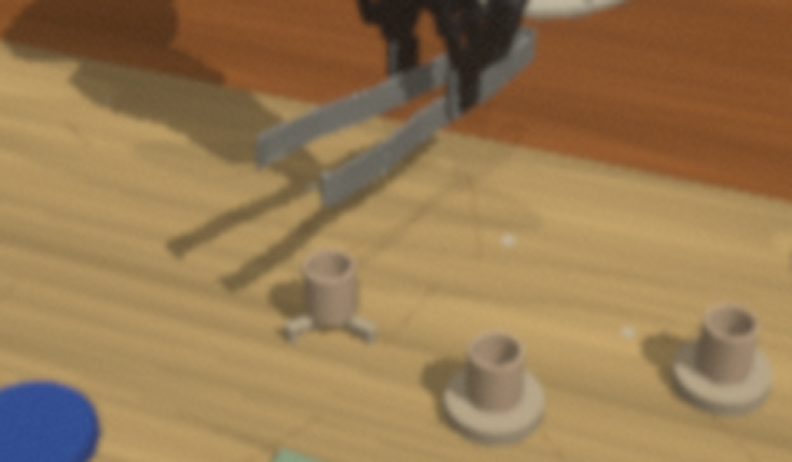

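View pics/7top.png

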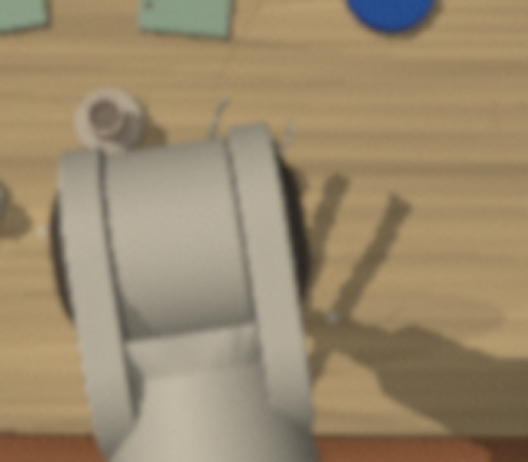

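```bash
python3 - <<'E'
from h import *
o,c=cam('scene');R=Ro.from_euler('xyz',o['tcp_rot'],degrees=True).as_matrix();p=np.array(o['ee_pos'])
def tool(v): return p+R@np.array(v)
# jaw (tool) ; z tool is down; upper corner tips at +-32.5 mm... lip turned in
J=np.array([-.0012,.103,-.0033]);
for sx in (1,-1):
  for dz in (-.011,.011):
    X=tool(J+[sx*.030,.032,-.0023+dz]);u=proj(c,X)[0];print('tip',sx,dz,X.round(4),u.round(1),'crop',((u-[200,120])*3.3).round(0))
for X in ([.5997,.0378,.074],[.5997,.0378,.034]):
    u=proj(c,X)[0];print('pot',u.round(1),'crop',((u-[200,120])*3.3).round(0))
# pot rim by depth in scene
P=cloud(c);h=P[...,2]
w=(abs(P[...,0]-.6)<.04)&(abs(P[...,1]-.038)<.04)&(h>.04)&(h<.085)
v,u=np.nonzero(w);print('pot px',u.min(),u.max(),v.min(),v.max(),'xyz',P[w].min(0),P[w].max(0))
E
```

```text
tip 1 -0.011 [0.6399 0.0602 0.1797] [297.7 172.8] crop [322. 174.]
tip 1 0.011 [0.6401 0.0601 0.1577] [298.2 181.9] crop [324. 204.]
tip -1 -0.011 [0.6198 0.0036 0.1797] [276.1 161.6] crop [251. 137.]
tip -1 0.011 [0.62   0.0036 0.1577] [276.9 170.5] crop [254. 167.]
pot [298.3 199.6] crop [324. 263.]
pot [299.2 213.3] crop [327. 308.]
pot px 292 307 195 217 xyz [0.5822997  0.02301286 0.04000709] [0.61915152 0.05866021 0.07699871]
```

The scene view agrees with the prediction: jaw tips at crop (259,150) and (325,195), pot rim at (330,268), all shifted the same way by under 2 px. I'll correct sideways and go partway down, then re-measure.

arm_command([
  [[-0.18,0,0.3],0],
  [[-0.18,0,0.8],0],
  [[-0.18,0,1.3],0],
  [[-0.18,0,1.6],0],
  [[-0.18,0,1.6],0],
])

```text
time: 7.55
ee_pos: [0.5011, 0.0738, 0.1201]
tcp_rot: [179.7, 0.1, 70.5]
wrist_force: [1.0, 0.8, -1.0]
opening: 0.0416
```

```bash
python3 hov.py w8 .057;python3 - <<'E'
from h import *
for n,r in (('scene',(120,260,200,440)),):
    o,c=cam(n);f=c['frame'][r[0]:r[1],r[2]:r[3]];cv2.imwrite(f'pics/8{n}.png',cv2.resize(f,None,fx=3.3,fy=3.3,interpolation=cv2.INTER_CUBIC)[:,:,::-1])
E
```

```text
[[-1.01e-01  6.00e-04 -1.00e-04  1.61e-02]
 [-9.10e-02 -4.00e-04 -4.00e-04  1.95e-02]
 [-8.10e-02 -1.30e-03 -5.00e-04  2.33e-02]
 [-7.10e-02 -1.70e-03 -5.00e-04  2.72e-02]
 [-6.10e-02 -2.30e-03 -7.00e-04  3.04e-02]
 [-5.10e-02 -2.90e-03 -5.00e-04  3.40e-02]
 [-4.10e-02 -3.90e-03 -5.00e-04  3.63e-02]
 [-3.10e-02 -4.50e-03 -8.00e-04  3.73e-02]
 [-2.10e-02 -4.80e-03 -7.00e-04  3.75e-02]]
rear y -0.10864375016751 pitch deg 3.861623201698232 yaw slope deg -0.35351456232899237
grip(tool) [-0.0009 -0.0006  0.0046] jaw(tool) [-0.0015  0.1031 -0.0024]
t 7.55 rot [1.79680858e+02 8.95653151e-02 7.04584174e+01] p [0.50105873 0.07383461 0.12005822] open 0.041557245789805984 F [ 0.96437943  0.84033015 -0.97858895]
jaw world [0.59771417 0.03791212 0.12306525] elev 4.1754021409952795
UNITS [0.03 0.06 2.64]
```

View pics/8scene.png

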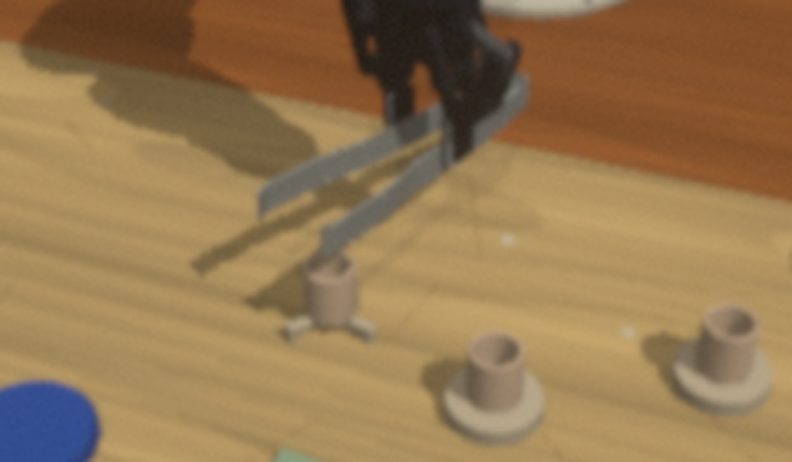

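The jaws are centred over the pot to within 2 mm. Lowering around it.

arm_command([
  [[0.03,0.06,0.6],0],
  [[0.03,0.06,1.2],0],
  [[0.03,0.06,1.5],0],
  [[0.03,0.06,1.5],0],
])

```text
time: 8.05
ee_pos: [0.5027, 0.074, 0.0823]
tcp_rot: [179.7, 0.1, 70.5]
wrist_force: [-0.1, 0.2, -1.3]
opening: 0.0416
```

```bash
python3 hov.py w9 .057 | tail -4
```

```text
grip(tool) [-0.0008 -0.0009  0.0045] jaw(tool) [-0.0013  0.1028 -0.0033]
t 8.05 rot [1.79712634e+02 1.08060398e-01 7.04703132e+01] p [0.50272235 0.0739594  0.08232774] open 0.04156397103675463 F [-0.0803887   0.17085697 -1.33633233]
jaw world [0.59916815 0.03837541 0.08614073] elev 4.611627526547132
UNITS [-0.01  0.02  1.17]
```

arm_command([
  [[0,0,0.4],0],
  [[0,0,0.8],0],
  [[0,0,1.15],0],
  [[0,0,1.15],0],
  [[0,0,1.15],0],
])

```text
time: 8.6
ee_pos: [0.5032, 0.0739, 0.0544]
tcp_rot: [179.7, 0.1, 70.5]
wrist_force: [0.3, 0.5, -1.0]
opening: 0.0418
```

```bash
python3 hov.py w10 .057 | tail -4;python3 - <<'E'
from h import *
for n,r in (('scene',(120,260,200,440)),):
    o,c=cam(n);f=c['frame'][r[0]:r[1],r[2]:r[3]];cv2.imwrite(f'pics/10{n}.png',cv2.resize(f,None,fx=3.3,fy=3.3,interpolation=cv2.INTER_CUBIC)[:,:,::-1])
E
```

```text
grip(tool) [-0.0007 -0.0176  0.0064] jaw(tool) [-0.0013  0.086  -0.0018]
t 8.6 rot [1.79668607e+02 8.45142585e-02 7.04668884e+01] p [0.50319596 0.07390089 0.0544203 ] open 0.04176028398622283 F [ 0.2827066   0.51828603 -1.04246518]
jaw world [0.5838393  0.04394699 0.05670776] elev 4.863422302031908
UNITS [-0.02  0.68 -0.01]
```

View pics/10scene.png

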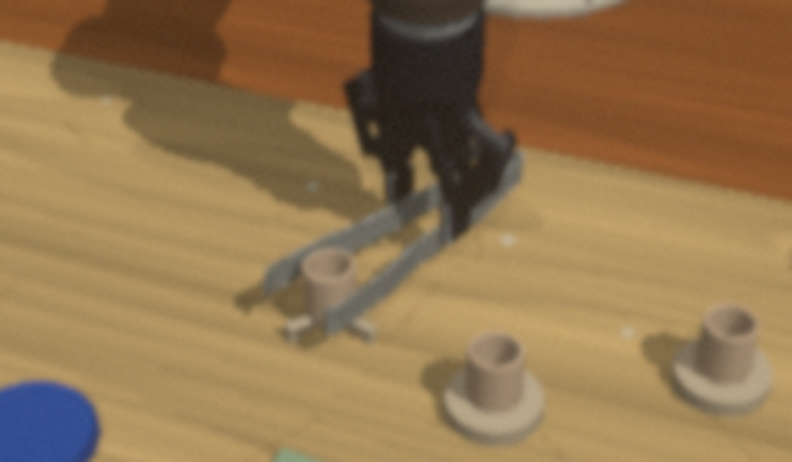

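The jaws straddle the pot centrally at mid-height (crop (330,285)), with nothing touching. The shift in that last rear estimate comes from the plank entering the depth window. I'll close in two steps.

arm_command([
  [[0,0,0],0],
  [[0,0,0],0],
  [[0,0,0],0],
  [[0,0,0],0],
], claw=0.2, force=30)

```text
time: 9.1
ee_pos: [0.5036, 0.074, 0.0551]
tcp_rot: [179.6, 0.1, 70.5]
wrist_force: [-0.1, -0.4, -1.4]
opening: 0.034
```

arm_command([
  [[0,0,0],0],
  [[0,0,0],0],
  [[0,0,0],0],
  [[0,0,0],0],
  [[0,0,0],0],
], claw=0.6, force=30)

```text
time: 9.6
ee_pos: [0.5036, 0.074, 0.0551]
tcp_rot: [179.6, 0.1, 70.5]
wrist_force: [0.3, -0.2, -0.5]
opening: 0.0296
```

```bash
python3 - <<'E'
from h import *
need(.503,.074,.0544,70.5)
for n,r in (('scene',(120,260,200,440)),):
    o,c=cam(n);f=c['frame'][r[0]:r[1],r[2]:r[3]];cv2.imwrite(f'pics/11{n}.png',cv2.resize(f,None,fx=3.3,fy=3.3,interpolation=cv2.INTER_CUBIC)[:,:,::-1])
E
```

```text
t 9.6 pos [0.5036 0.074  0.0551] rot [1.7961e+02 5.0000e-02 7.0470e+01] q [  8.5  -0.3 -16.1  73.9  -0.2  28. ] open 0.0296 F [ 0.3 -0.2 -0.5]
UNITS [-0.01 -0.02  0.03] roll -0.01
```

View pics/11scene.png

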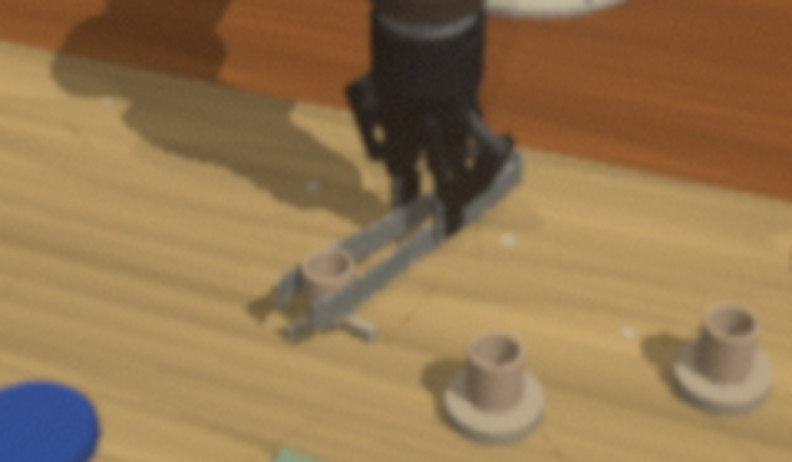

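The pot is gripped: opening 29.6 mm and the jaws are on both sides. I'll lift gently; the foot needs to go from 14 mm to about 100 mm above the plank.

arm_command([
  [[0,0,-0.15],0],
  [[0,0,-0.35],0],
  [[0,0,-0.6],0],
  [[0,0,-0.8],0],
  [[0,0,-0.8],0],
])

```text
time: 10.15
ee_pos: [0.504, 0.0741, 0.0762]
tcp_rot: [179.5, 0.0, 70.5]
wrist_force: [-0.0, 0.7, -2.4]
opening: 0.0296
```

```bash
python3 - <<'E'
from h import *
need(.503,.074,.141,70.5)
for n,r in (('scene',(120,260,200,440)),):
    o,c=cam(n);f=c['frame'][r[0]:r[1],r[2]:r[3]];cv2.imwrite(f'pics/12{n}.png',cv2.resize(f,None,fx=3.3,fy=3.3,interpolation=cv2.INTER_CUBIC)[:,:,::-1])
E
```

```text
t 10.15 pos [0.504  0.0741 0.0762] rot [1.7953e+02 1.0000e-02 7.0470e+01] q [  8.5  -0.9 -14.3  76.1  -0.2  28. ] open 0.0296 F [-0.   0.7 -2.4]
UNITS [-0.02 -0.02 -2.59] roll -0.01
```

View pics/12scene.png

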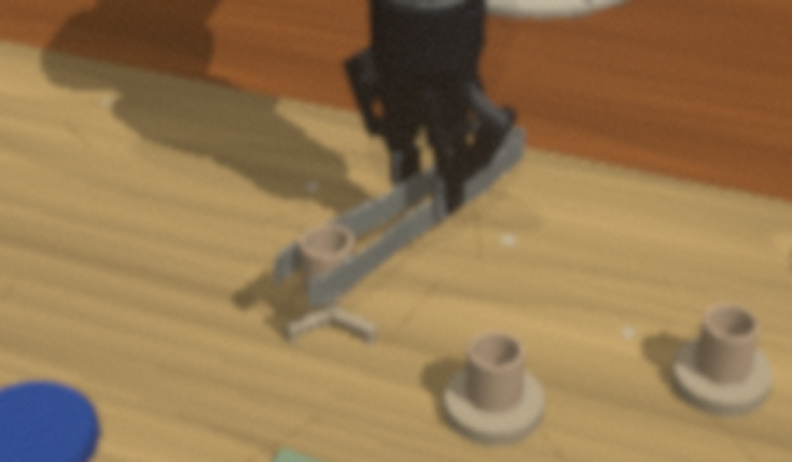

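The pot is off the stilt, which stays in place at crop (330,322). The weight on the wrist rose accordingly. Continuing the lift.

arm_command([
  [[0,0,-0.4],0],
  [[0,0,-0.9],0],
  [[0,0,-1.4],0],
  [[0,0,-1.8],0],
  [[0,0,-2.2],0],
])

```text
time: 10.7
ee_pos: [0.5037, 0.0743, 0.132]
tcp_rot: [179.5, 0.0, 70.5]
wrist_force: [-0.6, 0.2, -1.8]
opening: 0.0294
```

arm_command([
  [[0,0,-0.3],0],
  [[0,0,-0.3],0],
  [[0,0,-0.3],0],
  [[0,0,-0.3],0],
])

```text
time: 11.1
ee_pos: [0.5033, 0.0743, 0.1389]
tcp_rot: [179.6, 0.0, 70.5]
wrist_force: [0.1, 0.4, -0.8]
opening: 0.0292
```

```bash
cat > fin.py <<'E'
from h import *
import sys
need(.503,.074,.141,70.5)
o,c=cam('scene');f=c['frame'][90:260,200:440];cv2.imwrite(f'pics/{sys.argv[1]}.png',cv2.resize(f,None,fx=3.3,fy=3.3,interpolation=cv2.INTER_CUBIC)[:,:,::-1])
P=cloud(c);h=P[...,2];hsv=cv2.cvtColor(c['frame'],cv2.COLOR_RGB2HSV)
w=(abs(P[...,0]-.6)<.03)&(abs(P[...,1]-.038)<.03)&(h>.09)&(h<.2)
v,u=np.nonzero(w)
fr=c['frame'].astype(int);br=w&(fr[...,0]-fr[...,2]>20)
print('all',P[w].min(0).round(3),P[w].max(0).round(3));print('pot',br.sum(),P[br].min(0).round(3),P[br].max(0).round(3),np.percentile(h[br],[1,99]))
E
python3 fin.py s13; python3 hov.py w13 .142 | tail -4
```

```text
t 11.1 pos [0.5033 0.0743 0.1389] rot [1.7956e+02 3.0000e-02 7.0470e+01] q [ 8.5 -1.8 -8.3 83.1 -0.2 28. ] open 0.0292 F [ 0.1  0.4 -0.8]
UNITS [-0.02 -0.01 -0.08] roll -0.01
all [0.57  0.013 0.12 ] [0.63  0.068 0.159]
pot 304 [0.57  0.013 0.12 ] [0.629 0.068 0.159] [0.12060205 0.1582781 ]
grip(tool) [-0.0011 -0.0012  0.0056] jaw(tool) [-0.0018  0.1026 -0.0012]
t 11.15 rot [1.79570727e+02 3.05090803e-02 7.04637433e+01] p [0.50326812 0.07425508 0.13886886] open 0.029583549140910874 F [-0.45455508 -0.35747818 -0.97768778]
jaw world [0.59937227 0.03827916 0.14082193] elev 4.160640398803437
UNITS [-0.01  0.02 -0.05]
```

View pics/s13.png

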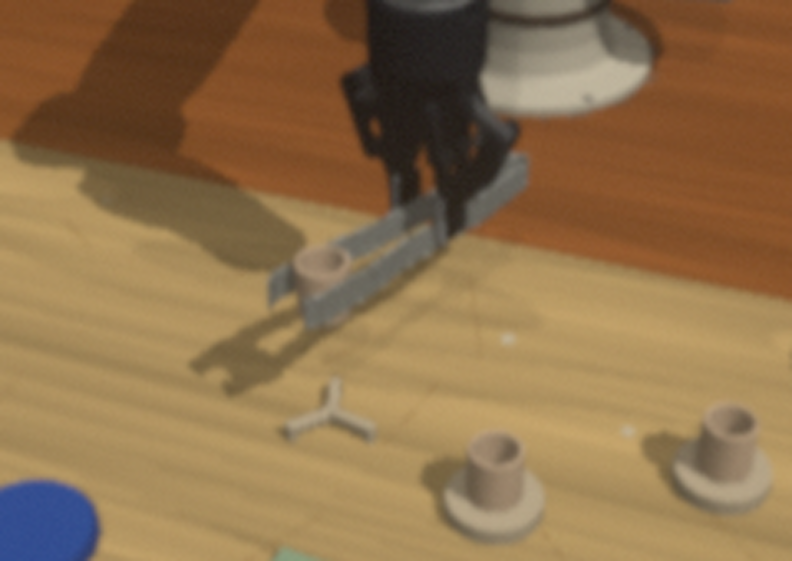

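The foot is at about 0.119 m, roughly 99 mm clear. The tongs' tilt is unchanged, so the pot is upright. A short hold to check for creep before I hand it in.

arm_command([
  [[0,0,0],0],
  [[0,0,0],0],
  [[0,0,0],0],
  [[0,0,0],0],
  [[0,0,0],0],
])

```text
time: 11.7
ee_pos: [0.5033, 0.0743, 0.1389]
tcp_rot: [179.6, 0.0, 70.5]
wrist_force: [-0.4, -0.6, -2.3]
opening: 0.029
```

```bash
python3 fin.py s14; python3 hov.py w14 .142 | tail -4; python3 - <<'E'
from h import *
o,c=cam('scene');cv2.imwrite('pics/s15.png',c['frame'][:,:,::-1])
E
```

```text
t 11.7 pos [0.5033 0.0743 0.1389] rot [1.7956e+02 3.0000e-02 7.0470e+01] q [ 8.5 -1.8 -8.3 83.2 -0.2 28. ] open 0.029 F [-0.4 -0.6 -2.3]
UNITS [-0.01 -0.01 -0.08] roll -0.01
all [0.573 0.012 0.119] [0.63  0.068 0.159]
pot 303 [0.573 0.012 0.119] [0.628 0.068 0.159] [0.12035099 0.15824961]
grip(tool) [-0.0011 -0.0012  0.0058] jaw(tool) [-0.0019  0.1026 -0.0007]
t 11.75 rot [1.79564273e+02 2.69032864e-02 7.04658377e+01] p [0.50332467 0.07426127 0.13892711] open 0.029283727794024484 F [-0.04632469  0.10925455 -1.44576189]
jaw world [0.59935334 0.03814808 0.14037791] elev 4.022858532921302
UNITS [-0.01  0.02 -0.06]
```

View pics/s15.png

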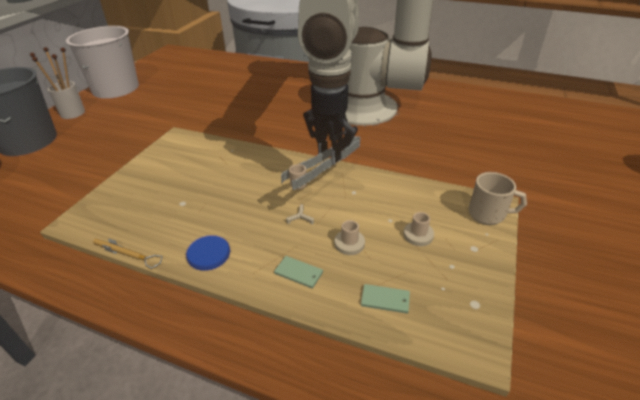

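The hold is stable: the pot is in the jaws at (297,173), the bare stilt is at (300,215), and everything else is where it was. Handing in.

```bash
python3 -c "
from workcell import job_done
print(job_done())"
```

```text
the job is handed in; nothing more can be done
None
```

I picked up the spring tongs and lowered their open jaws around the pot on the stilt. I then squeezed them with 30 N and lifted the pot straight up. The job was handed in at about 12 s with the pot still held in the squeezed tongs.

**Last checks:**
- **Height:** depth readings put the pot's foot at about 0.119–0.120 m and its rim at 0.158 m. That leaves the foot about 99 mm clear of the plank.
- **Grip:** over the 0.6 s hold the arm stayed still and the opening went from 29.2 to 29.0 mm. Wrist force stayed small and noisy.
- **Rest of the scene:** in the final picture the stilt, both cookie pots, mug, tiles and lid are where they started. The gripper stayed about 10 cm from the pot throughout.

**What was off:**
- **Tongs tilt:** the tongs settled about 4° jaws-up in the gripper before I reached the pot. The tilt stayed within about half a degree from just before closing through the final hold, so the pot should be upright. I judged that from the tongs and the pictures and did not measure the pot's own tilt.
- **Camera mismatch:** the top camera disagreed with the wrist camera by 3–5 mm, so I used the wrist values.

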